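Arm the curing lamp and hold it over the filled molar

ROBOT

A 6-joint arm with a two-finger parallel gripper is mounted at the origin on the work surface. World frame = base frame: x ahead of the robot, y to its left, z up, the work surface at z = 0. Lengths are in m, angles in degrees, forces in N, time in s.
With the tool pointing down it reaches from about 0.4 to 0.825 m from the base axis. Payload 7 kg.
Tool frame: the origin (TCP) lies midway between the tips of the shut fingers; the grasp point (between the pads) lies r.grip_depth behind it (r.grip_depth is the distance from the TCP to the grasp point, in m); z points along the fingers, y is the line along which they close (so a half turn about z gives the same grasp; the last joint's range is limited). The gripper opens to 88 mm and grips with 3 to 60 N. Pads are 19 mm wide; open, the fingers measure 130 mm over their backs; the gripper's body (78 mm by 193 mm) begins 47 mm behind the grasp point.
Start: joints at [-51.732, 20.546, 0.682, 0, -70.136, -16.507], TCP at [0.25, -0.627, 0.227] pointing down, gripper open.
Joint ranges: [-176.03, 176.03], [-82.01, 121.73], [-58.28, 71.71], [-173.87, 95.51], [-174.79, -0.11], [-173.66, 173.66]. Speed limits (degrees/s): [136.94, 136.94, 172.46, 180, 180, 180].

INTERFACE

Orientations are given as [roll, pitch, yaw] about the fixed x, y, z axes, in that order (R = Rz(yaw) Ry(pitch) Rx(roll)).
In Python, from plant import r gives the robot as it stands.
- The arm moves only by the tool drive_effector, called after "Call:" by a JSON object that holds its "name" and its "arguments". Schema: {"type":"object","properties":{"segments":{"type":"string"},"finger_gap":{"type":"number"},"grip_force":{"type":"number"},"only":{"type":"string"},"quiet":{"type":"boolean"},"lines":{"type":"string"}},"required":["segments"],"additionalProperties":false}. segments is a string of 1 to 12 rows, one to a line, with the numbers parted by commas; each row has 6 numbers: dx, dy, dz in normalised numbers (1 is 0.75 m), then a rotation vector rx, ry, rz in shares of 90 degrees (1.0 is 90 degrees); each row is the pose to reach, as a shift and turn from the pose commanded when the call began, along the tool's axes at that moment; what a row does not reach only later rows make up. A row lasts 1/12 s, in which the tool goes at most 0.0417 m and 7.16 degrees, less where a joint would pass 70% of its speed; a pose out of reach is approached as far as the arm can. finger_gap is the finger opening in m, set as the call begins (left out keeps the last). The fingers move at their own pace and stop on an object; grip_force is the grip in N (left out, the last holds). Time passes only in rows, so rows that do not move let the fingers close. The tool returns the time, the measured TCP pose, the force, the opening and the grip force at its end. only (a regular expression) keeps the lines of the reply that match it, lines (a string "A,B") keeps lines A to B, and quiet returns only ok. Shift and turn numbers lie between -1 and 1, and a call with a number outside is refused. Input that does not fit is refused with a message, and nothing moves.
- r.get_state(): the state, without advancing time (a new reading comes with each control period).
- r.capture(name): name is "side" or "top" or "wrist"; returns a dict with "frame" (420x560x3 uint8, red, green, blue), "z_map" (420x560 float32, m along the optical axis (not along the pixel's ray), 0 where there is no reading), "fx", "fy", "cx", "cy" (pixels), "cam_to_world" (4x4, takes a point from camera to world coordinates). Camera axes: x right, y down, z forward; pixel columns grow to the right and rows downward; lengths in m; the calibration is good to about 2 mm. A picture is of the moment at which its call begins.
- r.close_job(): hands the job in; it is judged then, once.
The state is a dict: "time_s": time; "joints": joint angles; "qd": joint speeds; "joint_torque": joint torques, N m; "tcp_pos": TCP position; "eef_rot": TCP orientation; "contact_force": force on the tool from outside, world axes, zero at the start; "moment": the same for the moment, N m; "gripper_width": finger opening in m; "gripper_force": force on a finger pad.
Only numpy, scipy, OpenCV 4.12 (cv2) and the standard library are available. Lean on these libraries where they do the work, as an engineer would, in place of code of your own. Each camera call takes 0.05 s, during which the arm holds its last target. There are 200 camera calls.

TASK

Wake the curing unit by pressing its green key, then the yellow, then the blue, each right down, one at a time. Then take the curing lamp out of its charging dock, carry it over the amber screen without touching the screen, and bring its light tip to about 6 mm above the middle of the blue molar of the jaw model, pointing straight down, with the handle coming out over the front teeth in line with the jaw's midline; touch no part of the jaw model. Finish still holding the lamp there, steady in the gripper, with the loose things around left where they are.

Things in the scene. Friction and masses are not known exactly. Their poses are not given: they have to be found in the camera images.
- console: white keypad box of the curing unit, 100 x 136 x 26 mm (x, y, z), fixed. Origin: centre of its underside, on the bench; z up. Three spring keys stand in a row along its y axis, 15 mm to the -x side of its centre and 42 mm apart, in any order
- key_green_top (a point): centre of the top face of the green key: round cap 24 mm across, in a grey collar 40 mm across. Top 48 mm above the bench when up, 10 mm above its collar; 6 mm travel straight down; about 4 N holds it fully down; it springs back
- key_yellow_top (a point): centre of the top face of the yellow key, made like the green one
- key_blue_top (a point): centre of the top face of the blue key, made like the green one
- key_green (a joint): travel of the green key, 0 = up, 0.006 m = fully down; it counts as pressed beyond 0.004 with the other two up
- key_yellow (a joint): travel of the yellow key, as for the green one
- key_blue (a joint): travel of the blue key, as for the green one
- dock: grey charging dock with two black forks, fixed. Origin: on the bench below the lamp's grip; x along the lamp to its head, z up. Base x -85 to +65 mm, 85 mm wide (y), 20 mm high. The open-topped forks carry the handle at x = -62 and +45 mm (16 mm thick, 45 mm wide, lips to 57 mm high, slot 29 mm wide, seat 45 mm high), with free room for the fingers between them
- lamp: white curing lamp, green grip band, loose, about 0.16 kg, level in the dock. Origin: on the handle's axis at the grip, near the centre of mass, 58 mm above the bench when docked; x to the head, z up. Handle: bar 24 mm wide, 26 mm high, x = -85 to +60 mm. Neck 15 mm round to the head at x = 95 mm (17 mm round); black light guide 11 mm round down from it
- lamp_tip (a point): centre of the light window, the lower end of the black light guide, at (95, 0, -35.5) mm in the lamp's frame; light shines along the lamp's -z; in the dock it hangs 22 mm above the bench. Grip the lamp across its width and lift it straight up
- lamp_tail (a point): rear end of the lamp's handle, at (-85, 0, 0) mm in the lamp's frame
- screen: clear amber light screen standing across the bench between the dock and the jaw model, fixed: a sheet 240 mm long (its x axis), 5 mm thick (y) and 90 mm high, on two flat black feet 60 mm wide. Origin: middle of the sheet's lower edge, on the bench; z up
- jaw: model of a lower jaw, fixed: white plaster plinth 66 x 68 mm (x, y), 14 mm high, pink gums and cream teeth, whose tops are level, 34.5 mm above the bench at most. Origin: centre of its underside, on the bench; x is the midline, the front teeth lie to -x, the back molars to +x; z up
- molar_filled_top (a point): middle of the top face of the blue molar, the target: 11 x 11 mm, 34.5 mm above the bench; on the left or the right side of the jaw, 7 mm behind its centre and 23.5 mm from the midline; z up
- molar_plain_top (a point): middle of the top face of the cream molar on the other side of the jaw, of the same size
- bond_bottle: small black bottle with a red cap, 24 mm across and 55 mm high, loose, a bystander. Origin: centre of its underside
- spray_can: spray can, 52 mm across and 190 mm high, loose, a bystander. Origin: centre of its underside
- case: dark blue case, 90 x 62 x 45 mm, loose, a bystander. Origin: centre of its underside
- molar_filled: the blue molar itself, fixed on the jaw: a crown 11 x 11 x 10 mm, origin at the centre of its underside, 10 mm below its top
- molar_plain: the cream molar on the other side of the jaw, alike

How it is judged:
By the outcome, as a careful person would: the job done as asked, in the order asked, and still so for the second after the job is handed in, while the arm keeps its last pose, push and grip.
It also fails if it takes over 61 s, if anything falls off the work surface, if the arm or the gripper's body presses on something with over 40 N, if the wrist force passes 120 N, or if a joint passes its speed limit or range.

## Working session

There is one attempt and no reset: what is moved stays moved. The work goes in short steps, Python scripts to look and compute and a tool call to move; the robot and the scene stay as the last step left them, time stands still between calls to the robot, and variables do not carry over. Pictures are saved under pics/ and viewed, at most 13 in all, crops included, and the job is handed in when it is done.

```bash
ls; mkdir -p pics
```

Create h.py:
```python
import numpy as np, cv2
from plant import r
def cap(n):
    c=r.capture(n); return c
def save(c,f): cv2.imwrite('pics/'+f,cv2.cvtColor(c['frame'],cv2.COLOR_RGB2BGR))
def ray(c,u,v):
    d=c['cam_to_world'][:3,:3]@np.array([(u-c['cx'])/c['fx'],(v-c['cy'])/c['fy'],1]); return c['cam_to_world'][:3,3],d
def plane(c,u,v,z):
    o,d=ray(c,u,v); return o+d*(z-o[2])/d[2]
def pts(c):
    h,w=c['z_map'].shape; u,v=np.meshgrid(np.arange(w),np.arange(h)); Z=c['z_map']
    P=np.stack([(u-c['cx'])/c['fx']*Z,(v-c['cy'])/c['fy']*Z,Z],-1)
    return P@c['cam_to_world'][:3,:3].T+c['cam_to_world'][:3,3]
```

Run:
```python
from h import *
for n in ('top','side'):
    c=cap(n); save(c,n+'1.png'); np.savez('/tmp/'+n+'.npz',**c); print(n,c['cam_to_world'].round(3).tolist(),c['fx'])
print(r.get_state(), r.grip_depth)
```

```text
pics
plant.py
top [[0.015, -0.995, 0.1, 0.476], [-1.0, -0.015, 0.004, -0.025], [-0.003, -0.1, -0.995, 0.912], [0.0, 0.0, 0.0, 1.0]] 385.27949657569457
side [[-0.924, -0.218, 0.315, 0.263], [-0.383, 0.542, -0.748, 0.698], [-0.007, -0.812, -0.584, 0.648], [0.0, 0.0, 0.0, 1.0]] 387.6884875459652
{'time_s': 0.1, 'joints': array([-5.17329215e+01,  2.05860983e+01,  6.39056117e-01, -1.82888069e-02,
       -7.01345046e+01, -1.65084729e+01]), 'qd': array([-0.0137706 , -0.08299012,  0.17157038,  0.13893668, -0.08246241,
       -0.037171  ]), 'joint_torque': array([-7.64376691e-04, -5.84163415e+01,  2.93753064e+01,  7.01565340e+00,
        1.01463767e-02, -8.30884323e-05]), 'tcp_pos': array([ 0.25005745, -0.62650921,  0.2257288 ]), 'eef_rot': array([ 1.79916929e+02, -6.68939305e-03, -1.58247617e+02]), 'contact_force': array([-0.80680657, -0.20597371, -0.48093761]), 'moment': array([ 0.02427942, -0.0075053 ,  0.07209512]), 'gripper_force': 0.0, 'gripper_width': 0.08750036033525216} 0.0188
```

View pics/top1.png

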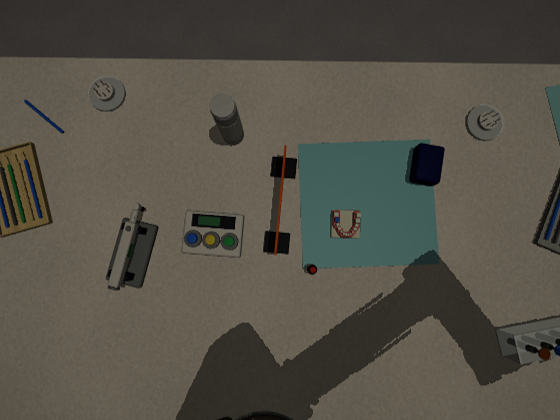

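View pics/side1.png

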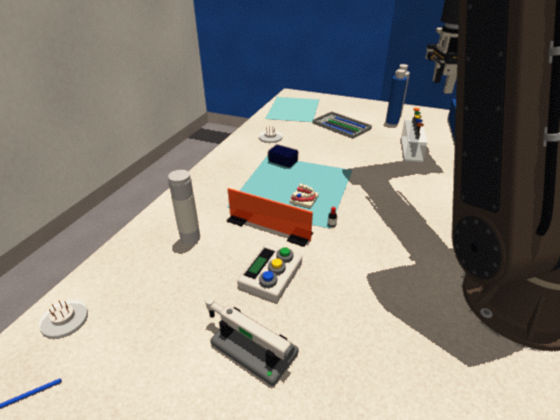

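The top view shows the console at (213,233) with keys blue (193,239), yellow (211,240) and green (230,241). The lamp is at (128,248) with its head up at (141,208), the screen at (281,200), and the jaw at (346,223), opening toward +x. Bottle (312,268), can (228,120) and case (427,165) stand clear. Now for measurements by mask.

Run:
```python
from h import *
c=dict(np.load('/tmp/top.npz')); f=c['frame']; P=pts(c)
hsv=cv2.cvtColor(f,cv2.COLOR_RGB2HSV)
def blob(name,lo,hi,box,z):
    x0,y0,x1,y1=box; m=cv2.inRange(hsv,lo,hi); k=np.zeros_like(m); k[y0:y1,x0:x1]=m[y0:y1,x0:x1]
    n,l,s,ce=cv2.connectedComponentsWithStats(k); i=1+np.argmax(s[1:,4]); u,v=ce[i]
    Q=P[l==i]; print(name,s[i],ce[i].round(1),'plane',plane(c,u,v,z).round(4),'z_map med',np.median(Q,0).round(4)); return l==i
box=(182,225,245,252)
blob('blue',(100,120,60),(130,255,255),box,.048)
blob('yellow',(18,120,100),(34,255,255),box,.048)
blob('green',(45,100,40),(95,255,255),box,.048)
blob('molar',(100,90,40),(135,255,255),(325,205,365,242),.0345)
s=blob('screen',(0,180,80),(14,255,255),(265,140,295,260),.09)
v,u=np.nonzero(s)
for vv in (v.min()+2,v.max()-2):
    uu=u[v==vv]; print('screen end',uu.min(),uu.max(),vv,plane(c,uu.mean(),vv,.09).round(4))
def rectp(name,mask,z):
    v,u=np.nonzero(mask); W=np.array([plane(c,a,b,z)[:2] for a,b in zip(u,v)],np.float32)*1000
    rc=cv2.minAreaRect(W); print(name,mask.sum(),rc)
H=P[...,2]
def sub(m,b):
    k=np.zeros_like(m); k[b[1]:b[3],b[0]:b[2]]=m[b[1]:b[3],b[0]:b[2]]
    n,l,s,_=cv2.connectedComponentsWithStats(k.astype(np.uint8)); return l==1+np.argmax(s[1:,4])
rectp('console',sub(H>.018,(175,203,252,262)),.026)
rectp('jaw',sub((H>.008),(325,200,370,245)),.014)
rectp('handle',sub(H>.062,(95,195,165,295)),.071)
rectp('dockall',sub((H>.012),(95,195,165,295)),.02)
lm=sub(H>.062,(95,195,165,295)); print(np.percentile(H[lm],[5,50,95]))
rectp('case',sub(H>.02,(405,140,450,190)),.045)
rectp('bottle',sub(H>.02,(300,258,325,280)),.055)
rectp('can',sub(H>.05,(205,90,250,150)),.19)
o=[cv2.resize(f[a:a+60,b:b+60],None,fx=6.5,fy=6.5,interpolation=cv2.INTER_CUBIC) for a,b in((195,315),(200,100))]
o[1]=cv2.resize(f[198:298,90:190],o[0].shape[:2][::-1],interpolation=cv2.INTER_CUBIC)
cv2.imwrite('pics/crop1.png',np.hstack(o)[...,::-1])
```

```text
blue [187 233  10  10  79] [191.2 237.8] plane [0.5088 0.1715 0.048 ] z_map med [0.5084 0.1716 0.0489]
yellow [206 235   9   9  63] [209.9 239.3] plane [0.5061 0.1294 0.048 ] z_map med [0.5066 0.1294 0.0493]
green [224 236  10  11  82] [228.5 240.9] plane [0.5031 0.0876 0.048 ] z_map med [0.5029 0.0882 0.0487]
molar [335 218   4   4  16] [336.5 219.5] plane [ 0.556  -0.1562  0.0345] z_map med [ 0.5558 -0.156   0.0358]
screen [274 146  12 109 236] [279.8 200.7] plane [ 0.5898 -0.0259  0.09  ] z_map med [ 0.5891 -0.0261  0.091 ]
screen end 284 285 148 [ 0.7059 -0.0345  0.09  ]
screen end 274 275 252 [ 0.4797 -0.0163  0.09  ]
console 2549 ((519.6578979492188, 128.1130828857422), (135.78402709960938, 99.47917938232422), 86.25945281982422)
jaw 822 ((547.7973022460938, -180.33856201171875), (65.78584289550781, 67.89849090576172), 0.07465455681085587)
handle 962 ((487.966064453125, 311.275634765625), (26.795032501220703, 193.6873779296875), 77.08027648925781)
dockall 2648 ((484.09906005859375, 311.7622985839844), (85.91905212402344, 205.43783569335938), 77.02872467041016)
[0.06443756 0.07150645 0.07452558]
case 1147 ((684.217529296875, -361.4219665527344), (66.97093200683594, 96.31493377685547), 80.51481628417969)
bottle 97 ((443.7945861816406, -96.9344253540039), (21.894643783569336, 22.04617691040039), 0.4463751018047333)
can 1059 ((738.600341796875, 81.56022644042969), (95.42232513427734, 50.18877410888672), 19.291624069213867)
```

View pics/crop1.png

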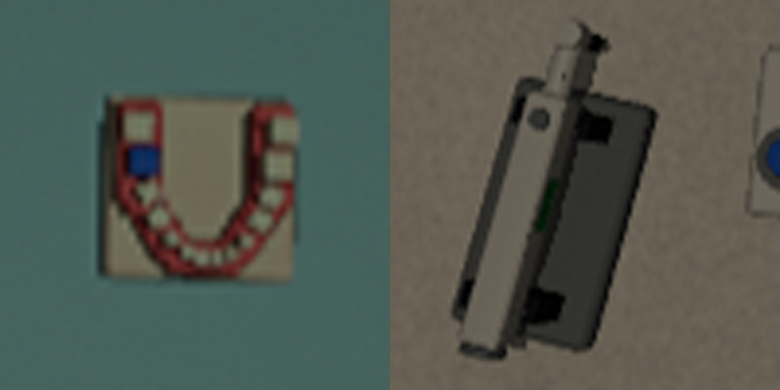

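The crop shows the blue molar on the left (+y) side of the jaw at full-image (336.5,219.5), with the front teeth toward the robot. The lamp is slotted with its head toward +x and yaw about -13°. All sizes match the task (console 136x99, jaw 66x68, key pitch 42). I'll go to the green key.

Add to h.py:
```python
from scipy.spatial.transform import Rotation as Ro
def go(x,y,z,yaw,tilt=None):
    s=r.get_state(); R=Ro.from_euler('xyz',s['eef_rot'],degrees=True); T=Ro.from_euler('xyz',[180,0,yaw],degrees=True)
    d=R.inv().apply(np.array([x,y,z])-s['tcp_pos']); w=(R.inv()*T).as_rotvec(degrees=True)
    print('t',round(s['time_s'],2),'pos',s['tcp_pos'].round(4),'rot',s['eef_rot'].round(2),'\n -> d',d.round(4),'w',w.round(2),'|d|',np.linalg.norm(d).round(3))
```

```bash
python3 -c "
from h import *
go(.503,.088,.10,-94)"
```

```text
t 0.1 pos [ 0.2501 -0.6265  0.2257] rot [ 1.7992e+02 -1.0000e-02 -1.5825e+02] 
 -> d [-0.4997  0.5697  0.1265] w [ 8.000e-02  4.000e-02 -6.425e+01] |d| 0.768
```

The rows are not in the units I measure in: shifts go in shares of 0.75 m and turns go in shares of 90 degrees. I convert before sending: 0.285 m is 0.38, 0.02 m is 0.0267, -32 degrees is -0.3556.

Call:
{"name": "drive_effector", "arguments": {"segments": "-0.3333,0.38,0.0267,0,0,-0.3556\n-0.3333,0.38,0.0267,0,0,-0.3556\n-0.3333,0.38,0.0267,0,0,-0.3556\n-0.3333,0.38,0.0267,0,0,-0.3556\n-0.3333,0.38,0.0267,0,0,-0.3556\n-0.3333,0.38,0.0267,0,0,-0.3556\n-0.3333,0.38,0.0267,0,0,-0.3556\n-0.3333,0.38,0.0267,0,0,-0.3556\n-0.3333,0.38,0.0267,0,0,-0.3556\n-0.3333,0.38,0.0267,0,0,-0.3556", "finger_gap": 0, "grip_force": 10}}

```text
time_s: 0.93
tcp_pos: [0.3779, -0.2649, 0.2064]
eef_rot: [-180.0, 0.1, -126.0]
contact_force: [-0.1, 0.3, 0.6]
gripper_width: 0.0263
gripper_force: 0.0
```

```bash
python3 -c "
from h import *
go(.503,.088,.10,-94)"
```

```text
t 0.93 pos [ 0.3779 -0.2649  0.2064] rot [-1.7999e+02  7.0000e-02 -1.2601e+02] 
 -> d [-0.3589  0.1063  0.1068] w [-2.000e-02  7.000e-02 -3.201e+01] |d| 0.389
```

To row units: -0.359 m is -0.4787, 0.107 m is 0.1427, -32 degrees is -0.3556.

Call:
{"name": "drive_effector", "arguments": {"segments": "-0.4787,0.1413,0.0533,0,0,-0.3556\n-0.4787,0.1413,0.0533,0,0,-0.3556\n-0.4787,0.1413,0.0533,0,0,-0.3556\n-0.4787,0.1413,0.0533,0,0,-0.3556\n-0.4787,0.1413,0.0533,0,0,-0.3556\n-0.4787,0.1413,0.0533,0,0,-0.3556\n-0.4787,0.1413,0.0533,0,0,-0.3556\n-0.4787,0.1413,0.0533,0,0,-0.3556\n-0.4787,0.1413,0.0533,0,0,-0.3556\n-0.4787,0.1413,0.1427,0,0,-0.3556\n-0.4787,0.1413,0.1427,0,0,-0.3556\n-0.4787,0.1413,0.1427,0,0,-0.3556"}}

```text
time_s: 1.93
tcp_pos: [0.4999, 0.082, 0.0944]
eef_rot: [179.5, -0.2, -94.2]
contact_force: [-1.3, -1.4, -0.6]
gripper_width: 0.0004
gripper_force: 0.0
```

```bash
python3 -c "
from h import *
go(.503,.088,.051,-94)
c=cap('wrist');save(c,'w1.png');np.savez('/tmp/w1.npz',**c)"
```

```text
t 1.93 pos [0.4999 0.082  0.0944] rot [179.52  -0.24 -94.22] 
 -> d [-0.0064 -0.003   0.0434] w [ 0.48 -0.24 -0.22] |d| 0.044
```

View pics/w1.png

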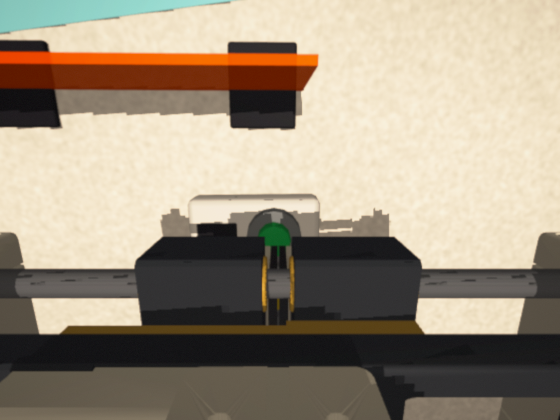

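The wrist view shows the shut fingers over the green cap (275,235). The screen, at y≈60 px, is well clear.

To row units: 0.035 m is 0.0467, 0.02 m is 0.0267, 0.5 degrees is 0.0056.

Call:
{"name": "drive_effector", "arguments": {"segments": "-0.008,-0.004,0.0267,0.0056,0,0\n-0.008,-0.004,0.0467,0.0056,0,0\n-0.008,-0.004,0.0467,0.0056,0,0"}}

```text
time_s: 2.23
tcp_pos: [0.5064, 0.0878, 0.0641]
eef_rot: [-179.6, -0.1, -94.3]
contact_force: [-0.7, -0.1, -0.8]
gripper_width: 0.0007
gripper_force: 0.0
```

```bash
python3 -c "
from h import *
go(.503,.088,.042,-94)"
```

```text
t 2.23 pos [0.5064 0.0878 0.0641] rot [-1.7959e+02 -6.0000e-02 -9.4280e+01] 
 -> d [0.     0.0035 0.022 ] w [-0.41 -0.06 -0.28] |d| 0.022
```

To row units: 0.022 m is 0.0293, 0.003 m is 0.004, -0.4 degrees is -0.0044.

Call:
{"name": "drive_effector", "arguments": {"segments": "0,0.004,0.0133,-0.0044,0,0\n0,0.004,0.0213,-0.0044,0,0\n0,0.004,0.0253,-0.0044,0,0\n0,0.004,0.0293,-0.0044,0,0\n0,0.004,0.0293,-0.0044,0,0\n0,0.004,0.0293,-0.0044,0,0\n0,0.004,0.0293,-0.0044,0,0"}}

```text
time_s: 2.82
tcp_pos: [0.5045, 0.0887, 0.0431]
eef_rot: [-179.9, 0.0, -94.2]
contact_force: [0.5, -1.5, 2.7]
gripper_width: 0.0004
gripper_force: 1.7
```

To row units: 0.002 m is 0.0027, 0.001 m is 0.0013.

Call:
{"name": "drive_effector", "arguments": {"segments": "0,0,0.0013,0,0,0\n0,0,0.0027,0,0,0\n0,0,0.0027,0,0,0"}}

```text
time_s: 3.07
tcp_pos: [0.5046, 0.0887, 0.042]
eef_rot: [-179.8, 0.0, -94.2]
contact_force: [-3.2, -2.0, 16.6]
gripper_width: 0.0005
gripper_force: 8.7
```

Call:
{"name": "drive_effector", "arguments": {"segments": "0,0,0.002,0,0,0\n0,0,0.002,0,0,0\n0,0,0.002,0,0,0"}}

```text
time_s: 3.32
tcp_pos: [0.5047, 0.0888, 0.0416]
eef_rot: [-179.8, 0.0, -94.2]
contact_force: [-9.7, -1.2, 31.9]
gripper_width: 0.0006
gripper_force: 15.8
```

Green has bottomed. On to yellow.

To row units: -0.041 m is -0.0547, -0.02 m is -0.0267.

Call:
{"name": "drive_effector", "arguments": {"segments": "0,0,-0.0333,0,0,0\n0,0,-0.0333,0,0,0\n-0.0267,0.0013,-0.0333,0,0,0\n-0.0547,0.0013,-0.0333,0,0,0\n-0.0547,0.0013,-0.0333,0,0,0\n-0.0547,0.0013,-0.0333,0,0,0\n-0.0547,0.0013,-0.0333,0,0,0"}}

```text
time_s: 3.9
tcp_pos: [0.5057, 0.1295, 0.0637]
eef_rot: [-179.9, -0.0, -94.2]
contact_force: [-0.6, -0.7, -0.1]
gripper_width: 0.0008
gripper_force: 0.0
```

```bash
python3 -c "
from h import *
go(.506,.1297,.042,-94)"
```

```text
t 3.9 pos [0.5057 0.1295 0.0637] rot [-1.7994e+02 -2.0000e-02 -9.4220e+01] 
 -> d [-0.0002 -0.0003  0.0217] w [-0.06 -0.02 -0.22] |d| 0.022
```

To row units: 0.024 m is 0.032, 0.022 m is 0.0293.

Call:
{"name": "drive_effector", "arguments": {"segments": "0,0,0.0133,0,0,0\n0,0,0.02,0,0,0\n0,0,0.0253,0,0,0\n0,0,0.0293,0,0,0\n0,0,0.032,0,0,0\n0,0,0.032,0,0,0\n0,0,0.032,0,0,0"}}

```text
time_s: 4.48
tcp_pos: [0.5058, 0.129, 0.0418]
eef_rot: [-179.9, -0.1, -94.2]
contact_force: [-9.5, -1.0, 27.2]
gripper_width: 0.0002
gripper_force: 13.8
```

Call:
{"name": "drive_effector", "arguments": {"segments": "0,0,0.0013,0,0,0\n0,0,0.0013,0,0,0\n0,0,0.0013,0,0,0"}}

```text
time_s: 4.73
tcp_pos: [0.5059, 0.129, 0.0416]
eef_rot: [-179.9, -0.0, -94.2]
contact_force: [-13.2, -1.7, 36.1]
gripper_width: 0.0005
gripper_force: 18.2
```

Yellow is down. Next is blue.

To row units: -0.042 m is -0.056, -0.025 m is -0.0333.

Call:
{"name": "drive_effector", "arguments": {"segments": "0,0,-0.0333,0,0,0\n0,0,-0.0333,0,0,0\n-0.0267,-0.0013,-0.0333,0,0,0\n-0.056,-0.0013,-0.0333,0,0,0\n-0.056,-0.0013,-0.0333,0,0,0\n-0.056,-0.0013,-0.0333,0,0,0\n-0.056,-0.0013,-0.0333,0,0,0"}}

```text
time_s: 5.32
tcp_pos: [0.5098, 0.171, 0.0635]
eef_rot: [-180.0, -0.0, -94.2]
contact_force: [-1.5, -0.1, -0.2]
gripper_width: 0.0002
gripper_force: 0.0
```

Call:
{"name": "drive_effector", "arguments": {"segments": "0,0,0.0133,0,0,0\n0,0,0.02,0,0,0\n0,0,0.0253,0,0,0\n0,0,0.0293,0,0,0\n0,0,0.032,0,0,0\n0,0,0.032,0,0,0\n0,0,0.032,0,0,0"}}

```text
time_s: 5.9
tcp_pos: [0.51, 0.1707, 0.0418]
eef_rot: [-179.9, -0.1, -94.2]
contact_force: [-9.5, -2.3, 26.4]
gripper_width: 0.0001
gripper_force: 13.0
```

Blue is down (26 N at the stop, same as the others). I'll lift, open and move above the lamp.

To row units: -0.12 m is -0.16, -0.08 m is -0.1067.

Call:
{"name": "drive_effector", "arguments": {"segments": "0,0,-0.0533,0,0,0\n0,0,-0.1067,0,0,0\n0,0,-0.16,0,0,0\n0,0,-0.16,0,0,0"}}

```text
time_s: 6.23
tcp_pos: [0.5139, 0.1732, 0.1679]
eef_rot: [-179.3, 0.3, -94.2]
contact_force: [0.9, 0.5, 0.5]
gripper_width: 0.0001
gripper_force: 0.0
```

```bash
python3 -c "
from h import *
go(.479,.313,.17,-13)"
```

```text
t 6.23 pos [0.5139 0.1732 0.1679] rot [-179.33    0.35  -94.16] 
 -> d [-0.1369  0.0449 -0.0018] w [ -0.8   -0.19 -81.17] |d| 0.144
```

To row units: -0.137 m is -0.1827, 0.045 m is 0.06, -81 degrees is -0.9.

Call:
{"name": "drive_effector", "arguments": {"segments": "-0.1827,0.06,0.0133,0,0,-0.9\n-0.1827,0.06,0.0133,0,0,-0.9\n-0.1827,0.06,0.0133,0,0,-0.9\n-0.1827,0.06,0.0133,0,0,-0.9\n-0.1827,0.06,0.0133,0,0,-0.9\n-0.1827,0.06,0.0133,0,0,-0.9\n-0.1827,0.06,0.0133,0,0,-0.9\n-0.1827,0.06,0.0133,0,0,-0.9\n-0.1827,0.06,0.0133,0,0,-0.9\n-0.1827,0.06,0.0133,0,0,-0.9\n-0.1827,0.06,0.0133,0,0,-0.9\n-0.1827,0.06,0.0133,0,0,-0.9", "finger_gap": 0.06}}

```text
time_s: 7.23
tcp_pos: [0.4752, 0.311, 0.1493]
eef_rot: [180.0, -0.1, -12.8]
contact_force: [-0.7, 0.7, 0.3]
gripper_width: 0.0597
gripper_force: 0.0
```

Call:
{"name": "drive_effector", "arguments": {"segments": "0,0,0,0,0,0\n0,0,0,0,0,0\n0,0,0,0,0,0"}}

```text
time_s: 7.48
tcp_pos: [0.4753, 0.3112, 0.1497]
eef_rot: [180.0, -0.1, -13.4]
contact_force: [-0.4, 1.1, 0.1]
gripper_width: 0.0598
gripper_force: 0.0
```

Run:
```python
from h import *
go(.479,.313,.158,-13)
c=cap('wrist');save(c,'w2.png');np.savez('/tmp/w2.npz',**c)
for n,c in(('w',c),('top',dict(np.load('/tmp/top.npz')))):
    P=pts(c); q=(P[...,2]>.066)&(P[...,2]<.076)&(abs(P[...,0]-.48)<.12)&(abs(P[...,1]-.313)<.06)
    Q=P[q]; rc=cv2.minAreaRect((Q[:,:2]*1000).astype(np.float32)); print(n,q.sum(),rc,np.median(Q[:,2]))
    vx,vy,x0,y0=cv2.fitLine((Q[:,:2]*1000).astype(np.float32),cv2.DIST_HUBER,0,.01,.01).ravel(); print(np.degrees(np.arctan2(vy,vx)),x0,y0)
```

```text
t 7.48 pos [0.4753 0.3112 0.1497] rot [ 1.7999e+02 -9.0000e-02 -1.3350e+01] 
 -> d [ 0.0032 -0.0026 -0.0083] w [ 0.01 -0.09 -0.35] |d| 0.009
w 5041 ((489.0966796875, 311.8885803222656), (23.918071746826172, 194.39418029785156), 77.13055419921875) 0.07100245042514428
-12.832829 497.95197 309.49042
top 858 ((488.3753662109375, 312.9073181152344), (24.794769287109375, 193.82359313964844), 76.65164184570312) 0.07169889227049092
-12.527182 480.03265 313.92328
```

View pics/w2.png

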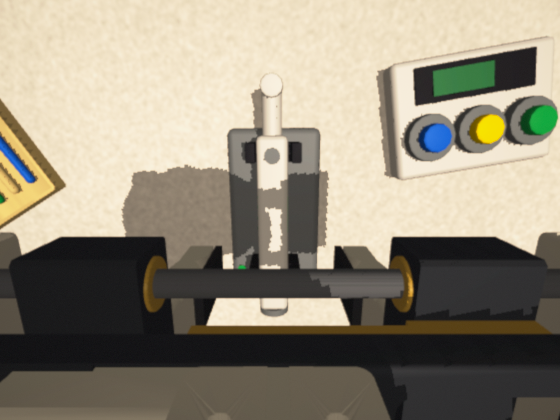

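The lamp lies centred between the open fingers (handle column ≈272, head (271,85)). Both views agree on origin ≈ (0.480,0.314), yaw -12.8. Next, descend.

```bash
python3 -c "
from h import *
go(.4798,.3143,.0395,-12.8)"
```

```text
t 7.53 pos [0.4753 0.3113 0.1497] rot [-1.800e+02 -9.000e-02 -1.333e+01] 
 -> d [ 0.0035 -0.004   0.1102] w [-0.   -0.09 -0.53] |d| 0.11
```

To row units: 0.11 m is 0.1467, 0.09 m is 0.12, -0.5 degrees is -0.0056.

Call:
{"name": "drive_effector", "arguments": {"segments": "0.0047,-0.0053,0,0,0,-0.0056\n0.0047,-0.0053,0.04,0,0,-0.0056\n0.0047,-0.0053,0.08,0,0,-0.0056\n0.0047,-0.0053,0.12,0,0,-0.0056\n0.0047,-0.0053,0.1467,0,0,-0.0056\n0.0047,-0.0053,0.1467,0,0,-0.0056\n0.0047,-0.0053,0.1467,0,0,-0.0056\n0.0047,-0.0053,0.1467,0,0,-0.0056"}}

```text
time_s: 8.2
tcp_pos: [0.4807, 0.3153, 0.0411]
eef_rot: [-179.9, -0.2, -12.7]
contact_force: [-0.6, 0.1, 0.8]
gripper_width: 0.06
gripper_force: 0.0
```

```bash
python3 -c "
from h import *
go(.4798,.3143,.0395,-12.8)"
```

```text
t 8.2 pos [0.4807 0.3153 0.0411] rot [-1.7992e+02 -1.6000e-01 -1.2720e+01] 
 -> d [-0.0007  0.0012  0.0016] w [-0.08 -0.16  0.08] |d| 0.002
```

To row units: 0.0015 m is 0.002, 0.001 m is 0.0013.

Call:
{"name": "drive_effector", "arguments": {"segments": "-0.0007,0.0013,0.002,0,0,0\n-0.0007,0.0013,0.002,0,0,0\n-0.0007,0.0013,0.002,0,0,0\n-0.0007,0.0013,0.002,0,0,0\n-0.0007,0.0013,0.002,0,0,0\n-0.0007,0.0013,0.002,0,0,0\n-0.0007,0.0013,0.002,0,0,0\n-0.0007,0.0013,0.002,0,0,0\n-0.0007,0.0013,0.002,0,0,0\n-0.0007,0.0013,0.002,0,0,0", "finger_gap": 0, "grip_force": 40}}

```text
time_s: 9.03
tcp_pos: [0.4793, 0.3139, 0.0388]
eef_rot: [-180.0, -0.1, -12.7]
contact_force: [-1.4, -0.4, 4.8]
gripper_width: 0.024
gripper_force: 40.0
```

To row units: -0.15 m is -0.2, -0.14 m is -0.1867.

Call:
{"name": "drive_effector", "arguments": {"segments": "0,0,-0.0107,0,0,0\n0,0,-0.0267,0,0,0\n0,0,-0.0533,0,0,0\n0,0,-0.08,0,0,0\n0,0,-0.1067,0,0,0\n0,0,-0.1333,0,0,0\n0,0,-0.16,0,0,0\n0,0,-0.1867,0,0,0\n0,0,-0.2,0,0,0\n0,0,-0.2,0,0,0\n0,0,-0.2,0,0,0"}}

```text
time_s: 9.95
tcp_pos: [0.4785, 0.3135, 0.1881]
eef_rot: [-180.0, -0.1, -12.8]
contact_force: [0.3, 1.0, -1.9]
gripper_width: 0.0237
gripper_force: 40.0
```

Run:
```python
from h import *
go(.461,-.156,.188,-2)
c=cap('wrist');save(c,'w3.png');np.savez('/tmp/w3.npz',**c)
```

```text
t 9.95 pos [0.4785 0.3135 0.1881] rot [-1.7997e+02 -7.0000e-02 -1.2760e+01] 
 -> d [ 0.0866  0.4618 -0.    ] w [ -0.03  -0.08 -10.76] |d| 0.47
```

View pics/w3.png

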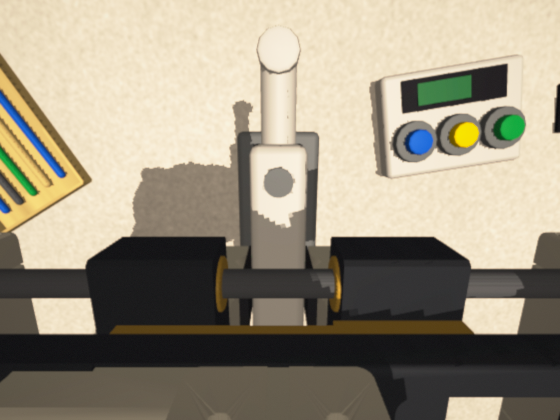

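The lamp is held square in the fingers, with its head at (279,50). I'll carry it over the screen at tip height ≈0.17 m.

To row units: 0.41 m is 0.5467, 0.17 m is 0.2267, -10.8 degrees is -0.12.

Call:
{"name": "drive_effector", "arguments": {"segments": "0.0133,0.04,0,0,0,-0.0111\n0.02,0.0867,0,0,0,-0.0222\n0.0267,0.1333,0,0,0,-0.0333\n0.0333,0.18,0,0,0,-0.0444\n0.04,0.2267,0,0,0,-0.0556\n0.0533,0.2733,0,0,0,-0.0556\n0.06,0.32,0,0,0,-0.0667\n0.0667,0.3667,0,0,0,-0.0778\n0.08,0.4133,0,0,0,-0.0889\n0.0867,0.46,0,0,0,-0.1\n0.0933,0.5067,0,0,0,-0.1111\n0.104,0.5467,0,0,0,-0.12"}}

```text
time_s: 11.0
tcp_pos: [0.4626, -0.1054, 0.187]
eef_rot: [180.0, 0.1, -1.9]
contact_force: [1.1, 0.6, -0.8]
gripper_width: 0.0241
gripper_force: 40.0
```

Call:
{"name": "drive_effector", "arguments": {"segments": "0.0067,0.0333,0,0,0,0\n0.0107,0.06,0,0,0,0\n0.0107,0.0693,0,0,0,0\n0.0107,0.0693,0,0,0,0\n0.0107,0.0693,0,0,0,0"}}

```text
time_s: 11.42
tcp_pos: [0.4699, -0.1557, 0.1873]
eef_rot: [-180.0, 0.0, -2.0]
contact_force: [0.6, -0.0, -1.6]
gripper_width: 0.0237
gripper_force: 40.0
```

Run:
```python
from h import *
go(.461,-.156,.1,-2)
c=cap('wrist');save(c,'w4.png');np.savez('/tmp/w4.npz',**c)
t=cap('top');save(t,'t4.png');np.savez('/tmp/t4.npz',**t)
t=cap('side');save(t,'s4.png');np.savez('/tmp/s4.npz',**t)
```

```text
t 11.42 pos [ 0.4699 -0.1557  0.1873] rot [-1.80e+02  3.00e-02 -2.02e+00] 
 -> d [-0.0089  0.0006  0.0873] w [-0.    0.03 -0.02] |d| 0.088
```

View pics/w4.png

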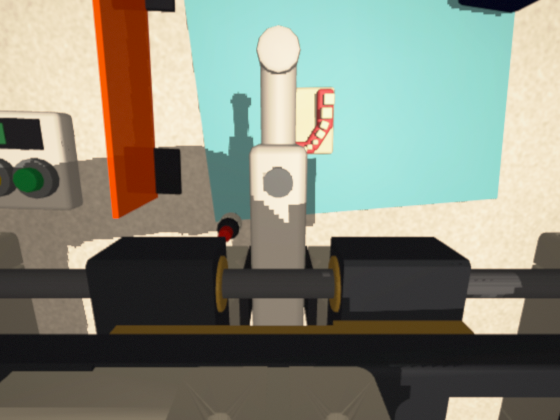

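The wrist view shows the lamp hiding half of the jaw (right half at (318,120)). I'll slide aside 70 mm to measure the jaw unobstructed.

To row units: 0.08 m is 0.1067, 0.07 m is 0.0933.

Call:
{"name": "drive_effector", "arguments": {"segments": "-0.0267,0.0467,0,0,0,0\n-0.04,0.0933,0,0,0,0\n-0.04,0.1067,0,0,0,0\n-0.04,0.1067,0,0,0,0\n-0.04,0.1067,0,0,0,0\n-0.04,0.1067,0,0,0,0"}}

```text
time_s: 12.07
tcp_pos: [0.4383, -0.2339, 0.1884]
eef_rot: [-180.0, -0.1, -1.9]
contact_force: [0.7, 1.1, -1.2]
gripper_width: 0.0236
gripper_force: 40.0
```

Create jaw.py:
```python
from h import *
def jaw(c,tag):
    P=pts(c); hsv=cv2.cvtColor(c['frame'],cv2.COLOR_RGB2HSV); near=(abs(P[...,0]-.548)<.06)&(abs(P[...,1]+.18)<.06)
    m=(cv2.inRange(hsv,(100,90,40),(135,255,255))>0)&near&(P[...,2]>.028)&(P[...,2]<.045)
    n,l,s,ce=cv2.connectedComponentsWithStats(m.astype(np.uint8)); i=1+np.argmax(s[1:,4]); print(tag,'molar',s[i],plane(c,*ce[i],.0345).round(4),np.median(P[l==i],0).round(4))
    v,u=np.nonzero(l==i); W=np.array([plane(c,a,b,.0345)[:2]*1000 for a,b in zip(u,v)],np.float32); print(' rect',cv2.minAreaRect(W))
    k=near&(P[...,2]>.009)&(P[...,2]<.05); n,l,s,_=cv2.connectedComponentsWithStats(k.astype(np.uint8)); k=l==1+np.argmax(s[1:,4])
    print(' plinth',k.sum(),cv2.minAreaRect((P[k][:,:2]*1000).astype(np.float32)))
```

Run:
```python
from jaw import *
c=cap('wrist');save(c,'w5.png');np.savez('/tmp/w5.npz',**c)
jaw(c,'wrist'); jaw(dict(np.load('/tmp/top.npz')),'top'); t=cap('top');np.savez('/tmp/t5.npz',**t);jaw(t,'top now')
t=cap('side');jaw(t,'side');np.savez('/tmp/s5.npz',**t);save(t,'s5.png')
s=r.get_state();R=Ro.from_euler('xyz',s['eef_rot'],degrees=True);print(s['tcp_pos'],s['eef_rot'])
# lamp in tool frame from wrist z map
P=pts(c); Q=R.inv().apply((P-s['tcp_pos']).reshape(-1,3)).reshape(P.shape)
m=(abs(Q[...,1])<.02)&(Q[...,0]>-.1)&(Q[...,0]<.13)&(Q[...,2]<.0)&(Q[...,2]>-.05)
v,u=np.nonzero(m)
for a,b in((.03,.035),(.04,.045),(.05,.055),(.065,.07),(.075,.08),(.09,.1),(.1,.11)):
    q=Q[m&(Q[...,0]>a)&(Q[...,0]<b)]
    if len(q): print(a,len(q),q[:,1].min().round(4),q[:,1].max().round(4),'top z',np.percentile(q[:,2],[2,20,50]).round(4))
print('max x',Q[m][:,0].max())
```

```text
wrist molar [187  75  13  13 151] [ 0.5561 -0.1595  0.0345] [ 0.5562 -0.1594  0.0347]
 rect ((556.2623901367188, -159.48196411132812), (11.412806510925293, 10.389662742614746), 88.13951110839844)
 plinth 4749 ((549.3629150390625, -182.22360229492188), (67.8848648071289, 65.33590698242188), 88.12252807617188)
top molar [335 218   4   4  16] [ 0.556  -0.1562  0.0345] [ 0.5558 -0.156   0.0358]
 rect ((556.0344848632812, -156.17637634277344), (6.984275817871094, 6.855480194091797), 0.01511312834918499)
 plinth 816 ((548.0433349609375, -179.00582885742188), (65.87129211425781, 65.94373321533203), 89.88827514648438)
top now molar [335 218   4   4  16] [ 0.556  -0.1562  0.0345] [ 0.556  -0.1558  0.0356]
 rect ((556.0344848632812, -156.17637634277344), (6.984275817871094, 6.855480194091797), 0.01511312834918499)
 plinth 504 ((559.8726196289062, -178.09591674804688), (65.16488647460938, 43.524417877197266), 87.10244750976562)
side molar [297 194   4   3  11] [ 0.5539 -0.1529  0.0345] [ 0.5533 -0.1537  0.0349]
 rect ((554.3739624023438, -153.2447509765625), (8.428296089172363, 10.209405899047852), 20.093978881835938)
 plinth 423 ((548.2808227539062, -179.0050048828125), (68.7566909790039, 66.68047332763672), 88.48360443115234)
[ 0.43839535 -0.23376772  0.18848767] [-1.79997829e+02 -1.07079605e-01 -1.86222626e+00]
0.03 648 -0.011 0.0129 top z [-0.0338 -0.033  -0.0324]
0.04 652 -0.0108 0.0126 top z [-0.0344 -0.0332 -0.0325]
0.05 734 -0.011 0.0128 top z [-0.0351 -0.034  -0.0328]
0.065 407 -0.0061 0.0084 top z [-0.0279 -0.0269 -0.026 ]
0.075 475 -0.0066 0.0083 top z [-0.0279 -0.0269 -0.0259]
0.09 1211 -0.0073 0.0091 top z [-0.0308 -0.0299 -0.0291]
0.1 639 -0.0068 0.0091 top z [-0.0308 -0.0299 -0.0293]
max x 0.10678015633557561
```

View pics/w5.png

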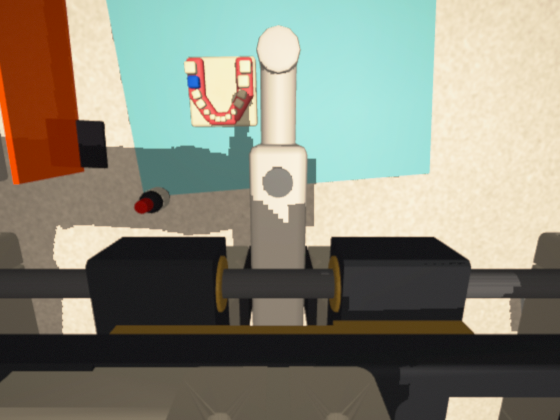

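View pics/s5.png

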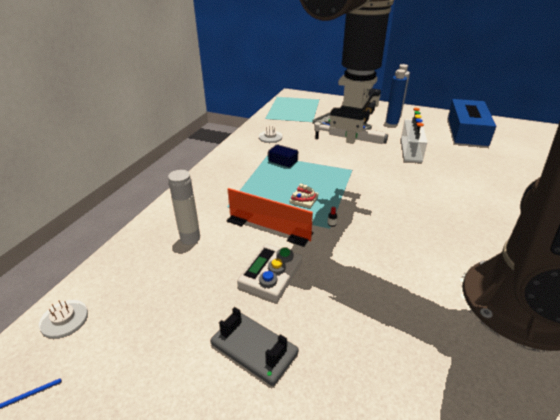

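The wrist view shows the blue molar at (193,81), the jaw yaw ≈ -1.9°, and the lamp level in the grip. The side view shows an empty dock and undisturbed bystanders. I'll compute the alignment relatively, head vs molar in the same camera.

Create rel.py:
```python
from jaw import *
def head(c,s,tag):
    # head cap seen from above, by the tool's frame
    R=Ro.from_euler('xyz',s['eef_rot'],degrees=True); P=pts(c); Q=R.inv().apply((P-s['tcp_pos']).reshape(-1,3)).reshape(P.shape)
    m=(abs(Q[...,1])<.016)&(Q[...,0]>.087)&(Q[...,0]<.118)&(Q[...,2]<-.024)&(Q[...,2]>-.04)
    q=Q[m]; z=np.median(q[:,2]); e=(q[:,1].max()+q[:,1].min())/2; h=np.array([q[:,0].max()-.0085,e,z]); 
    print(tag,'head n',m.sum(),'tool',h.round(4),'width',np.ptp(q[:,1]).round(4),'world',(R.apply(h)+s['tcp_pos']).round(4)); return R.apply(h)+s['tcp_pos']
```

Run:
```python
from rel import *
s=r.get_state()
for n,t in(('w5','wrist'),('t5','top')):
    c=dict(np.load(f'/tmp/{n}.npz')); h=head(c,s,t)
M=dict(w=(.5561,-.1595))
h=head(dict(np.load('/tmp/w5.npz')),s,'w'); d=np.array([.5561,-.1595])-h[:2]; print(d)
go(s['tcp_pos'][0]+d[0],s['tcp_pos'][1]+d[1],.085,-1.9)
```

```text
wrist head n 2025 tool [ 0.0983  0.0009 -0.0291] width 0.0164 world [ 0.5365 -0.2379  0.2178]
top head n 86 tool [ 0.097  -0.0014 -0.0289] width 0.0164 world [ 0.5353 -0.2355  0.2175]
w head n 2025 tool [ 0.0983  0.0009 -0.0291] width 0.0164 world [ 0.5365 -0.2379  0.2178]
[0.01956103 0.07838614]
t 12.22 pos [ 0.4384 -0.2338  0.1885] rot [-1.80e+02 -1.10e-01 -1.86e+00] 
 -> d [ 0.0168 -0.079   0.1035] w [-0.   -0.11  0.04] |d| 0.131
```

The two cameras agree to about 1 mm: wrist (19.6, 78.4) mm, top (20.7, 79.5) mm. I'll use the mean.

To row units: 0.1035 m is 0.138, -0.0795 m is -0.106.

Call:
{"name": "drive_effector", "arguments": {"segments": "0.0107,-0.04,0,0,0,0\n0.0233,-0.08,0,0,0,0\n0.0233,-0.106,0,0,0,0\n0.0233,-0.106,0.04,0,0,0\n0.0233,-0.106,0.08,0,0,0\n0.0233,-0.106,0.12,0,0,0\n0.0233,-0.106,0.138,0,0,0\n0.0233,-0.106,0.138,0,0,0\n0.0233,-0.106,0.138,0,0,0\n0.0233,-0.106,0.138,0,0,0"}}

```text
time_s: 13.05
tcp_pos: [0.4596, -0.1555, 0.0861]
eef_rot: [180.0, -0.2, -1.9]
contact_force: [0.2, -0.9, -1.6]
gripper_width: 0.0238
gripper_force: 40.0
```

Run:
```python
from rel import *
s=r.get_state()
for n in('wrist','top','side'):
    c=cap(n); np.savez(f'/tmp/{n}6.npz',**c)
    if n!='side': head(c,s,n)
    else: save(c,'s6.png'); cv2.imwrite('pics/s6c.png',cv2.resize(c['frame'][140:260,230:390],None,fx=5,fy=5,interpolation=cv2.INTER_CUBIC)[...,::-1])
go(.4584,-.1548,.0568,-1.9)
```

```text
wrist head n 2031 tool [ 0.0987  0.0008 -0.0292] width 0.0165 world [ 0.5581 -0.1595  0.1156]
top head n 62 tool [ 0.0966 -0.002  -0.0301] width 0.0149 world [ 0.5561 -0.1567  0.1166]
t 13.2 pos [ 0.4595 -0.1557  0.0863] rot [-180.     -0.25   -1.93] 
 -> d [-0.0012 -0.0009  0.0295] w [-0.   -0.25 -0.03] |d| 0.03
```

View pics/s6c.png

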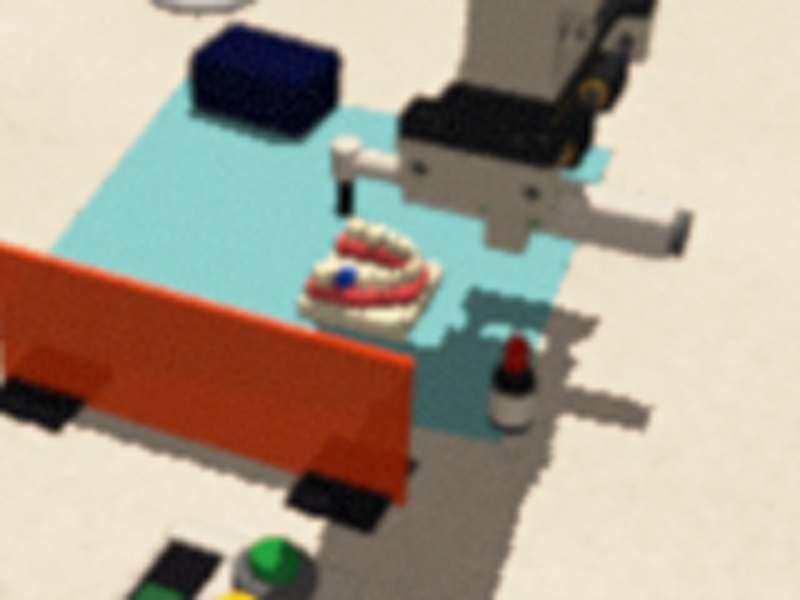

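In the side crop the light guide's tip (345,213) hangs straight above the blue molar (345,277), clear of the teeth and bottle. I'll lower it with a 1 mm x correction.

To row units: 0.029 m is 0.0387, -0.001 m is -0.0013, -0.2 degrees is -0.0022.

Call:
{"name": "drive_effector", "arguments": {"segments": "-0.0013,0,0.0067,0,-0.0022,0\n-0.0013,0,0.0133,0,-0.0022,0\n-0.0013,0,0.02,0,-0.0022,0\n-0.0013,0,0.0267,0,-0.0022,0\n-0.0013,0,0.032,0,-0.0022,0\n-0.0013,0,0.036,0,-0.0022,0\n-0.0013,0,0.0387,0,-0.0022,0\n-0.0013,0,0.0387,0,-0.0022,0\n-0.0013,0,0.0387,0,-0.0022,0\n-0.0013,0,0.0387,0,-0.0022,0"}}

```text
time_s: 14.03
tcp_pos: [0.4577, -0.1558, 0.0561]
eef_rot: [180.0, 0.1, -1.9]
contact_force: [0.4, 0.2, -2.1]
gripper_width: 0.0236
gripper_force: 40.0
```

Run:
```python
from rel import *
s=r.get_state()
for n in('wrist','top'):
    c=cap(n); head(c,s,n)
    P=pts(c); R=Ro.from_euler('xyz',s['eef_rot'],degrees=True); Q=R.inv().apply((P-s['tcp_pos']).reshape(-1,3)).reshape(P.shape)
    for a,b in((-.09,-.06),(-.05,-.03),(.03,.04),(.045,.058)):
        q=Q[(abs(Q[...,1])<.009)&(Q[...,0]>a)&(Q[...,0]<b)&(Q[...,2]<-.02)&(Q[...,2]>-.045)]
        if len(q): print(' ',a,len(q),np.median(q[:,2]).round(4))
c=cap('side'); Q=R.inv().apply((pts(c)-s['tcp_pos']).reshape(-1,3)).reshape(P.shape)
dark=c['frame'].max(-1)<90
q=Q[dark&(abs(Q[...,1])<.02)&(abs(Q[...,0]-.097)<.015)&(Q[...,2]<.03)&(Q[...,2]>-.02)]; print('guide side',len(q),np.median(q,0) if len(q) else 0,q[:,2].max() if len(q) else 0)
cv2.imwrite('pics/s7c.png',cv2.resize(c['frame'][155:225,250:350],None,fx=8,fy=8,interpolation=cv2.INTER_CUBIC)[...,::-1])
print(s['tcp_pos'].round(4),s['eef_rot'].round(2),s['qd'].round(2))
```

```text
wrist head n 2039 tool [ 0.0985  0.0007 -0.0291] width 0.0166 world [ 0.5561 -0.1598  0.0851]
  0.03 991 -0.0325
  0.045 1426 -0.0331
top head n 62 tool [ 0.0975 -0.0018 -0.0294] width 0.0157 world [ 0.5552 -0.1573  0.0854]
guide side 25 [ 0.09643106 -0.00452066  0.0060035 ] 0.02788807094964743
[ 0.4577 -0.1558  0.0561] [ 1.7999e+02  8.0000e-02 -1.9400e+00] [ 0.04 -0.26  0.   -0.03  0.    0.04]
```

View pics/s7c.png

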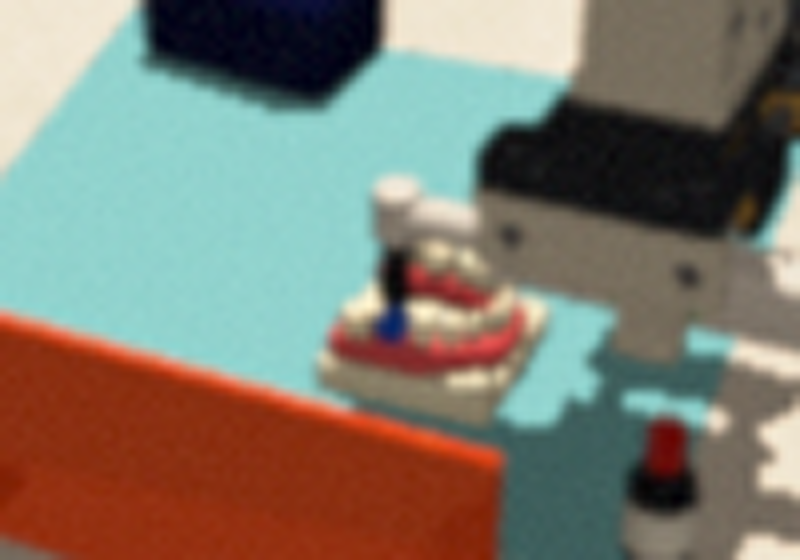

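The tip sits just above the blue molar (guide end (395,300), molar (392,325)), with the handle coming out over the front teeth. A sub-millimetre trim, then settle.

To row units: -0.0007 m is -0.0009, -0.0005 m is -0.0007.

Call:
{"name": "drive_effector", "arguments": {"segments": "0.0004,-0.0007,-0.0009,0,0,0\n0.0004,-0.0007,-0.0009,0,0,0\n0.0004,-0.0007,-0.0009,0,0,0\n0.0004,-0.0007,-0.0009,0,0,0\n0.0004,-0.0007,-0.0009,0,0,0\n0.0004,-0.0007,-0.0009,0,0,0"}}

```text
time_s: 14.68
tcp_pos: [0.4578, -0.1553, 0.0567]
eef_rot: [180.0, 0.1, -1.9]
contact_force: [-0.2, 1.0, -2.1]
gripper_width: 0.0238
gripper_force: 40.0
```

Call:
{"name": "drive_effector", "arguments": {"segments": "0,0,0,0,0,0\n0,0,0,0,0,0\n0,0,0,0,0,0\n0,0,0,0,0,0\n0,0,0,0,0,0\n0,0,0,0,0,0"}}

```text
time_s: 15.18
tcp_pos: [0.4578, -0.1553, 0.0567]
eef_rot: [180.0, 0.1, -1.9]
contact_force: [0.1, -0.1, -1.6]
gripper_width: 0.0237
gripper_force: 40.0
```

```bash
python3 -c "
from plant import r
print(r.close_job())"
```

```text
the job is handed in; nothing more can be done
None
```

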